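# Sweep the jig bed and rearm the jig

### The job

Use the brush to sweep the three scrap parts (relay, terminal strip, knob) off the jig bed into the scrap tray at its end, touching the scrap only with the brush. Then lay the brush back lengthwise on its grey mat, bristles down, and rearm the jig by pressing the yellow button fully and, after letting it go, the green one. Do not press the red button, do not press yellow or green before the scrap is in the tray, and leave everything else on the bench where it is.

Things in the scene. Friction and masses are not known exactly. Their poses are not given: they have to be found in the camera images.
- jig_bed: Fixed jig: bare aluminium bed plate, top 42 mm above the bench, on a blue base. Origin at bench level; in its frame the bed spans x -90..90, y -75..85 mm. Grey fences 8 mm thick, tops 54 mm above the bench, stand outside x = +-90 (along bed and tray) and behind y = 86. At y = -75 the bed ends in an open edge; beyond it lies the orange sunken scrap tray. Turned up to 0.35 rad.
- bed_centre (a point): Centre of the bed plate's top face (42 mm above the bench), axes as jig_bed: sweep towards its -y.
- tray_floor (a point): Centre of the scrap tray's floor, 4 mm above the bench, axes as jig_bed. The tray's inside spans x +-90 mm, y +-51 mm about this point; its three outer walls rise to 54 mm above the bench and its fourth side is the bed's end, 42 mm high.
- brush: Loose hand brush, light wood with stiff black bristles below, 120 mm long (its x), 26 mm wide (y), 64 mm high, standing on its bristles. Origin at the middle of the bristles' lower end, z up. Bristles 114 x 22 mm, 28 mm tall; wooden block 120 x 26 mm from 28 to 50 mm, its grip, 76 x 26 mm about the middle, up to 64 mm. Grip across the 26 mm width. About 0.12 kg.
- brush_mat: Fixed grey mat, 180 mm (its x) x 90 mm (its y), 3 mm thick; origin at the middle of its underside, 3 mm above the bench (it lies on the 3 mm cutting mat). The brush stands on it at the start.
- relay: Scrap: blue relay block 12 x 28 x 19 mm, origin at the centre of its underside; lies loose on the bed.
- terminal_strip: Scrap: green screw terminal strip 12 x 50 x 15 mm, origin at the centre of its underside; lies loose on the bed.
- spare_knob: Scrap: black round control knob, 24 mm across, 15 mm high, origin at the centre of its underside; lies loose on the bed.
- yellow (a joint): Travel of the yellow spring button, 0 up, 0.006 m fully down (about 5 N), pressed straight down; counts as pressed beyond 0.0045.
- yellow_top (a point): Centre of the top of the yellow button, 28 mm across, on a black housing.
- green (a joint): Travel of the green spring button, as for the yellow one.
- green_top (a point): Centre of the top of the green button, 28 mm across.
- red (a joint): Travel of the red spring button, as for the yellow one; must not be pressed.
- red_top (a point): Centre of the top of the red button, 28 mm across. The three buttons stand in a row, 60 to 110 mm apart, in any order.
- cap_big: Bystander: blue capacitor standing upright, 22 mm across, 36 mm high, loose; origin at the centre of its underside.
- wick_reel: Bystander: white and blue reel, 41 mm across, 15 mm high, loose; origin at the centre of its underside.
- fuse_box: Bystander: small orange carton 30 x 48 x 22 mm, loose; origin at the centre of its underside.
- tip_tin: Bystander: flat round metal tin, 34 mm across, 14 mm high, loose; origin at the centre of its underside.

How it is judged:
By the outcome, as a careful person would: the job done as asked, in the order asked, and still so for the second after the job is handed in, with the robot touching nothing.
It also fails if it takes over 67 s, if anything falls off the work surface, if the arm or the gripper's body presses on something with over 40 N, if the wrist force passes 120 N, or if a joint passes its speed limit or range.

### The arm

A 6-joint arm with a two-finger parallel gripper is mounted at the origin on a cart in front of the work surface, level with it; the furniture and walls round the work are solid. World frame = base frame: x ahead of the robot, y to its left, z up, the work surface at z = 0. Lengths are in mm, angles in rad, forces in N, time in s.
With the tool pointing down it reaches from about 275 to 1000 mm from the base axis. Payload 8.4 kg.
Tool frame: the origin (TCP) lies between the finger pads; the fingertips stand 25 mm ahead of it and the grasp point (between the pads) lies 6 mm ahead of it; z points along the fingers, y is the line along which they close (so a half turn about z gives the same grasp; the last joint's range is limited). The gripper opens to 85 mm and grips with 20 to 120 N. Pads are 22 mm wide; open, the fingers measure 114 mm over their backs; the gripper's body (76 mm by 85 mm) begins 54 mm behind the grasp point. The pads swing forward as they close: fully open they stand 13 mm farther back than shut.
Start: joints at [1.235, 0.353, 1.633, -0, 1.155, -0.002], TCP at [204.771, 590.506, 256.281] pointing down, gripper open.
Joint ranges: [-2.63, 2.63], [-0.92, 2.1], [0.06, 2.66], [-1.3, 4.44], [0, 2.69], [-3.02, 3.02]. Speed limits (rad/s): [2.22, 2.22, 2.79, 3.14, 3.14, 3.14].

### API

Orientations are given as [roll, pitch, yaw] about the fixed x, y, z axes, in that order (R = Rz(yaw) Ry(pitch) Rx(roll)).
In Python, from rig import r, eyes, workorder gives the robot as it stands. The module is installed in compiled form; this text tells all that it offers.
- The arm moves only by the tool step_arm, never from a script. Its argument "moves" is a list of rows, each an object of numbers: "tx", "ty", "tz": the shift along the tool's x, y, z scaled (see below); "ax", "ay", "az": the turn, a rotation vector about the tool's x, y, z scaled (see below). In form: [{"tx": .., "ty": .., "tz": .., "ax": .., "ay": .., "az": ..}, ...]. A call has 1 to 5 rows; each row shifts and turns the commanded pose from where the row before left it, along the tool's axes as they then stand; what a row does not reach is not made up. The controller multiplies each number of a shift by 25 mm and each number of a turn by 90 degrees. A row lasts 1/8 s, in which the tool goes at most 62.5 mm and 10.7 degrees, less where a joint would pass 70% of its speed; a pose out of reach is approached as far as the arm can. A call with a number of a shift or a turn outside -1 to 1 is refused whole. A call with a gripper value outside its range is refused whole. "gripper" is the opening, from 0 (shut) to 1 (fully open), set as the call begins (left out, the last holds). The fingers move at their own pace and stop on an object; "newtons" is the grip in N (left out, the last holds). Time passes only in rows, so rows that do not move let the fingers close. It gives the time, the measured TCP pose, the force, the opening and the grip force at its end, in the units of the state.
- r.sense(): the state, without advancing time (a new reading comes with each control period).
- eyes.grab_frame(name): name is "scene" or "top" or "wrist"; returns (picture, depth): 400x640x3 uint8, red, green, blue; 400x640 float32, mm along the optical axis (not along the pixel's ray), 0 where there is no reading.
- eyes.camera_info(name): a dict with "intrinsics" (3x3 intrinsics, pixels), "k1" (the pictures are not rectified: a ray, as slopes to the right and down, at radius r is drawn at 1 + k1 r^2 times it, then the intrinsics apply), "cam_to_world" (4x4, takes a point from camera to world coordinates). Camera axes: x right, y up, looking along -z (the intrinsics and any distortion apply to the point x, -y, -z); pixel columns grow to the right and rows downward; lengths in mm; the calibration is good to about 2 mm. A picture is of the moment at which its call begins: read the wrist's pose just before it. camera_info takes no time and is no camera call; for the wrist camera it gives the pose at the moment of the call.
- workorder.sign_off(): hands the job in; it is judged then, once.
The state is a dict: "clock": time; "qpos": joint angles; "qvel": joint speeds; "joint_efforts": joint torques, N m; "eef_pos": TCP position; "tcp_rot": TCP orientation; "contact_force": force on the tool from outside, world axes, zero at the start; "wrist_torque": the same for the moment, N m; "opening": opening from 0.0 (shut) to 1.0 (fully open); "grasp_force": force on a finger pad.
Only numpy, scipy, OpenCV 4.12 (cv2) and the standard library are available. Lean on these libraries where they do the work, as an engineer would, in place of code of your own. Each camera call takes 0.05 s, during which the arm holds its last target. There are 200 camera calls.

## Working session

There is one attempt and no reset: what is moved stays moved. The work goes in short steps, Python scripts to look and compute and a tool call to move; the robot and the scene stay as the last step left them, time stands still between calls to the robot, and variables do not carry over. Pictures are saved under pics/ and viewed, at most 10 in all, crops included, and the job is handed in when it is done.

Besides the shell and the picture viewer there is one more tool, called after ">>>" as a command line: name --argument value ..., lists and objects as JSON in quotes. step_arm: Moves the arm, as the interface text tells. Its arguments: {"type":"object","properties":{"moves":{"type":"array","items":{"type":"object","properties":{"tx":{"type":"number"},"ty":{"type":"number"},"tz":{"type":"number"},"ax":{"type":"number"},"ay":{"type":"number"},"az":{"type":"number"}}}},"gripper":{"type":"number"},"newtons":{"type":"number"}},"required":["moves"]}

```bash
mkdir -p pics; cat > h.py <<'E'
import numpy as np, cv2
from rig import r, eyes, workorder
def info(n):
    i=eyes.camera_info(n); return np.array(i["intrinsics"]),i["k1"],np.array(i["cam_to_world"])
def ray(I,px):
    K,k1,T=I
    d=cv2.undistortPoints(np.array(px,float).reshape(-1,1,2),K,np.array([k1,0,0,0,0.])).reshape(-1,2)
    D=np.c_[d[:,0],-d[:,1],-np.ones(len(d))]@T[:3,:3].T
    return T[:3,3],D
def plane(I,px,z):
    o,D=ray(I,px); return o+D*((z-o[2])/D[:,2])[:,None]
def world(I,depth):
    h,w=depth.shape; u,v=np.meshgrid(np.arange(w),np.arange(h))
    o,D=ray(I,np.c_[u.ravel(),v.ravel()]); return (o+D*depth.ravel()[:,None]).reshape(h,w,3)
E
python3 - <<'E'
from h import *
for n in("top","scene"):
    p,d=eyes.grab_frame(n); I=info(n)
    cv2.imwrite(f"pics/{n}0.png",p[:,:,::-1]); np.savez(f"{n}0.npz",p=p,d=d,K=I[0],k1=I[1],T=I[2])
    print(n,I[0].tolist(),I[1],I[2].round(3).tolist())
print(r.sense())
E
```

```text
top [[501.3803947929512, 0.0, 322.7607056447951], [0.0, 501.3803947929512, 211.52603758495877], [0.0, 0.0, 1.0]] -0.05222994542459561 [[0.014, 0.99, -0.143, 353.75], [-1.0, 0.012, -0.017, 116.935], [-0.015, 0.143, 0.99, 1904.284], [0.0, 0.0, 0.0, 1.0]]
scene [[386.4950748636542, 0.0, 318.6147182446941], [0.0, 386.4950748636542, 199.91595414287326], [0.0, 0.0, 1.0]] -0.01969975783659297 [[0.886, 0.298, -0.355, 174.391], [-0.463, 0.596, -0.656, -681.818], [0.016, 0.746, 0.666, 884.428], [0.0, 0.0, 0.0, 1.0]]
{'clock': 0.1, 'qpos': array([ 1.23460544e+00,  3.53572475e-01,  1.63405381e+00, -3.47282863e-05,
        1.15520260e+00, -2.38012866e-03]), 'qvel': array([ 0.00027376, -0.00147157, -0.00278657,  0.00010972,  0.00139204,
        0.00033294]), 'joint_efforts': array([-7.81509607e-04, -6.06364346e+01, -3.42817283e+01, -3.28383055e-05,
        4.12206675e-03,  3.18904813e-05]), 'eef_pos': array([204.64661631, 590.12968276, 255.64328898]), 'tcp_rot': array([-3.14035635e+00,  2.88122689e-05,  2.80779595e+00]), 'contact_force': array([ 0.12122589, -0.44222834,  0.29753281]), 'wrist_torque': array([-0.06514696,  0.01537369, -0.01869814]), 'grasp_force': 0.0, 'opening': 0.9966023557340845}
```

View pics/top0.png

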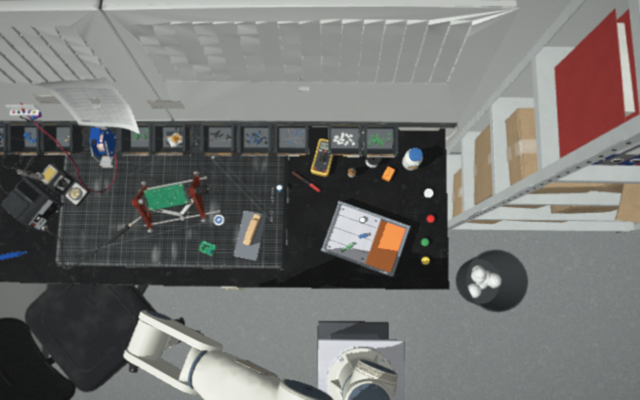

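View pics/scene0.png

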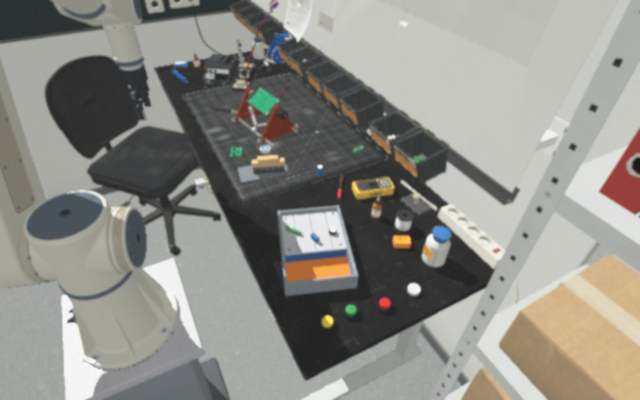

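The top view shows the brush on its mat at about (250,232) and the jig at about (367,237) with the tray to its right. The yellow, green and red buttons are at (425,261), (425,242) and (430,218). In the scene view the parts on the bed are green at (293,231), blue at (315,238) and the knob at about (333,231).

```bash
python3 - <<'E'
from h import *
z=np.load("top0.npz");I=(z["K"],float(z["k1"]),z["T"]);p=z["p"];d=z["d"]
W=world(I,d)
print("z bench",np.median(W[250:270,300:315,2]), "bed",[W[v,u].round() .tolist() for u,v in((350,220),(345,235),(390,237),(383,258))])
hsv=cv2.cvtColor(p,cv2.COLOR_RGB2HSV)
def blob(name,lo,hi,box,h):
    x0,y0,x1,y1=box; m=cv2.inRange(hsv,lo,hi); k=np.zeros_like(m);k[y0:y1,x0:x1]=m[y0:y1,x0:x1]
    n,l,s,c=cv2.connectedComponentsWithStats(k)
    if n<2: print(name,"none");return
    i=1+np.argmax(s[1:,4]); (cx,cy),sz,a=cv2.minAreaRect(np.argwhere(l==i)[:,::-1].astype(np.float32))
    print(name,s[i,4],(cx,cy),sz,a,plane(I,[(cx,cy)],h)[0].round(1),"depthz",np.median(W[l==i][:,2]).round(1))
blob("brush",(8,60,100),(25,255,255),(230,200,275,265),64)
blob("yellow",(20,100,100),(35,255,255),(415,250,435,272),30)
blob("green",(40,80,60),(85,255,255),(415,232,435,252),30)
blob("red",(0,120,100),(10,255,255),(415,205,440,230),30)
blob("strip",(40,80,50),(85,255,255),(325,210,400,265),57)
blob("relay",(95,80,50),(125,255,255),(335,210,380,255),61)
blob("tray",(5,150,60),(20,255,255),(355,210,415,280),4)
c=cv2.resize(p[180:290,220:450],None,fx=3.4,fy=3.4,interpolation=cv2.INTER_CUBIC);cv2.imwrite("pics/c1.png",c[:,:,::-1])
E
```

```text
z bench -1.333259254335644 bed [[592.0, 46.0, 40.0], [536.0, 64.0, 34.0], [533.0, -107.0, 9.0], [454.0, -80.0, 9.0]]
brush 240 (251.36341857910156, 229.2551727294922) (8.041131019592285, 32.09272766113281) 21.037511825561523 [550.5 411.4  64. ] depthz 62.8
yellow 49 (425.0, 260.0) (6.0, 8.0) 90.0 [ 446.9 -234.7   30. ] depthz 20.3
green 62 (424.0, 242.0) (8.0, 8.0) 90.0 [ 514.  -231.9   30. ] depthz 17.3
red 55 (430.0, 218.5) (7.0, 8.0) 90.0 [ 603.  -255.8   30. ] depthz 17.8
strip 14 (348.4999694824219, 246.49998474121094) (1.38675057888031, 8.59785270690918) 56.3099365234375 [491.8  51.4  57. ] depthz 56.9
relay 22 (362.5293884277344, 235.61766052246094) (2.9104275703430176, 7.033533096313477) 75.96376037597656 [5.323e+02 1.000e-01 6.100e+01] depthz 57.6
tray 1139 (385.5177307128906, 245.95083618164062) (25.290449142456055, 45.538482666015625) 19.855213165283203 [499.5 -90.7   4. ] depthz 2.4
```

View pics/c1.png

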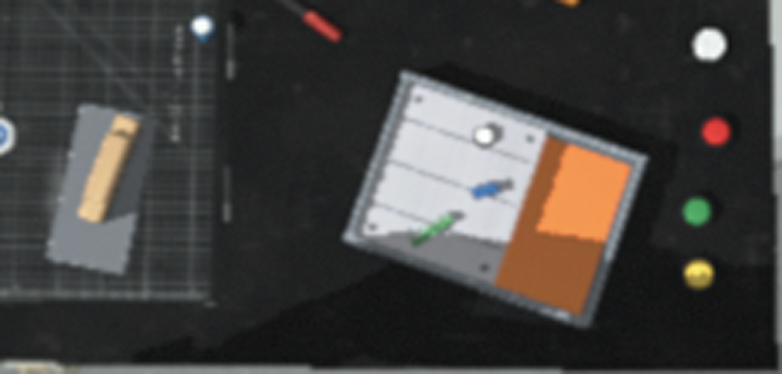

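>>> step_arm --moves '[{"tx": -1,"ty": -0.2},{"tx": -1,"ty": -0.2},{"tx": -1,"ty": -0.2},{"tx": -1,"ty": -0.2},{"tx": -1,"ty": -0.2}]'

```text
schema error: expected keys tx, ty, tz, ax, ay, az
```

>>> step_arm --moves '[{"tx": -1,"ty": -0.2},{"tx": -1,"ty": -0.2},{"tx": -1,"ty": -0.2},{"tx": -1,"ty": -0.2},{"tx": -1,"ty": -0.2}]'

```text
schema error: expected keys tx, ty, tz, ax, ay, az
```

```bash
cat >> h.py <<'E'
from scipy.spatial.transform import Rotation as Ro
def togo(xyz,yaw=None):
    s=r.sense();R=Ro.from_euler("xyz",s["tcp_rot"]);d=R.inv().apply(np.array(xyz)-s["eef_pos"])
    out="units "+str((d/25).round(2))
    if yaw is not None:
        e=(yaw-s["tcp_rot"][2]+np.pi/2)%np.pi-np.pi/2; out+=f" az {-e/(np.pi/2):.3f}"
    print(out,"t",round(s["clock"],2),"pos",s["eef_pos"].round(1),"rot",s["tcp_rot"].round(3),"F",s["contact_force"].round(1),"op",round(s["opening"],3),"gf",round(s["grasp_force"],1))
E
python3 - <<'E'
from h import *
I=info("wrist"); print(I[0].round(1).tolist(),I[1],I[2].round(3).tolist())
p,d=eyes.grab_frame("wrist"); cv2.imwrite("pics/w1.png",p[:,:,::-1]); np.savez("w1.npz",p=p,d=d,K=I[0],k1=I[1],T=I[2])
togo((550.5,411.4,256),-.32)
z=np.load("top0.npz");J=(z["K"],float(z["k1"]),z["T"])
c=np.array([(403,72),(648,157),(588,325),(345,240)])/3.4+(220,180)
P=plane(J,c,54)[:,:2]; print(P.round(1).tolist(), [np.hypot(*(P[i]-P[i-1])).round() for i in range(4)],[np.arctan2(*(P[i]-P[i-1])[::-1]).round(3) for i in range(4)],P.mean(0))
E
```

```text
[[350.1, 0.0, 316.7], [0.0, 350.1, 197.0], [0.0, 0.0, 1.0]] -0.07197580059588603 [[0.328, -0.896, -0.299, 125.796], [0.945, 0.31, 0.106, 618.112], [-0.002, -0.318, 0.948, 372.902], [0.0, 0.0, 0.0, 1.0]]
units [-1.541e+01 -2.220e+00 -1.000e-02] az -0.009 t 0.15 pos [204.7 590.2 255.7] rot [-3.141 -0.     2.808] F [ 0.4  0.6 -0.1] op 1.001 gf 0.0
[[661.1, 89.7], [570.2, -178.5], [387.4, -112.1], [475.7, 150.9]] [np.float64(195.0), np.float64(283.0), np.float64(195.0), np.float64(277.0)] [np.float64(-0.319), np.float64(-1.898), np.float64(2.793), np.float64(1.247)] [523.60589367 -12.49384715]
```

View pics/w1.png

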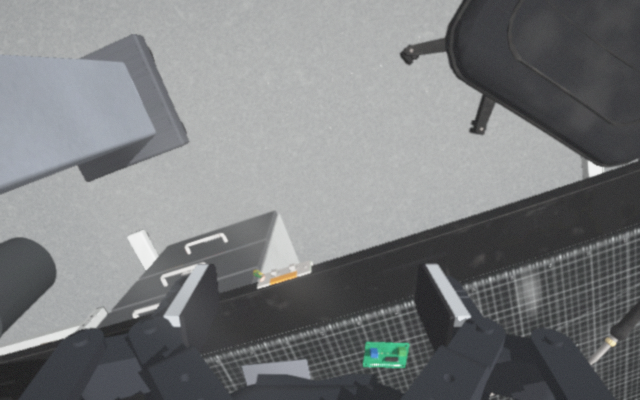

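This wrist view is still over the bench edge: floor in the middle, fingertips at about (195,290) and (445,290). A brush under the tool will show near the centre of the picture. Every move row needs all six keys.

>>> step_arm --moves '[{"tx": -1,"ty": -0.15,"tz": 0,"ax": 0,"ay": 0,"az": 0},{"tx": -1,"ty": -0.15,"tz": 0,"ax": 0,"ay": 0,"az": 0},{"tx": -1,"ty": -0.15,"tz": 0,"ax": 0,"ay": 0,"az": 0},{"tx": -1,"ty": -0.15,"tz": 0,"ax": 0,"ay": 0,"az": 0},{"tx": -1,"ty": -0.15,"tz": 0,"ax": 0,"ay": 0,"az": 0}]'

```text
clock: 0.78
eef_pos: [317.3, 531.3, 256.0]
tcp_rot: [-3.141, -0.0, 2.808]
contact_force: [-0.5, 0.4, 0.9]
opening: 1.001
grasp_force: 0.0
```

>>> step_arm --moves '[{"tx": -1,"ty": -0.15,"tz": 0,"ax": 0,"ay": 0,"az": 0},{"tx": -1,"ty": -0.15,"tz": 0,"ax": 0,"ay": 0,"az": 0},{"tx": -1,"ty": -0.15,"tz": 0,"ax": 0,"ay": 0,"az": 0},{"tx": -1,"ty": -0.15,"tz": 0,"ax": 0,"ay": 0,"az": 0},{"tx": -1,"ty": -0.15,"tz": 0,"ax": 0,"ay": 0,"az": 0}]'

```text
clock: 1.4
eef_pos: [429.3, 472.6, 256.0]
tcp_rot: [-3.141, -0.0, 2.808]
contact_force: [0.0, 0.2, -0.7]
opening: 1.003
grasp_force: 0.0
```

>>> step_arm --moves '[{"tx": -1,"ty": -0.15,"tz": 0,"ax": 0,"ay": 0,"az": 0},{"tx": -1,"ty": -0.15,"tz": 0,"ax": 0,"ay": 0,"az": 0},{"tx": -1,"ty": -0.15,"tz": 0,"ax": 0,"ay": 0,"az": 0},{"tx": -1,"ty": -0.15,"tz": 0,"ax": 0,"ay": 0,"az": 0},{"tx": 0,"ty": 0,"tz": 0,"ax": 0,"ay": 0,"az": 0}]'

```text
clock: 2.02
eef_pos: [520.1, 425.1, 256.1]
tcp_rot: [-3.142, 0.0, 2.806]
contact_force: [0.0, 1.2, -0.3]
opening: 1.002
grasp_force: 0.0
```

```bash
cat >> h.py <<'E'
def snap(tag,n="wrist"):
    I=info(n); p,d=eyes.grab_frame(n); cv2.imwrite(f"pics/{tag}.png",p[:,:,::-1]); np.savez(f"{tag}.npz",p=p,d=d,K=I[0],k1=I[1],T=I[2]); return I,p,d
def rect(I,W,m,z,name):
    "rotated rect, in world, of the largest component of mask m, on plane z"
    n,l,s,c=cv2.connectedComponentsWithStats(m); i=1+np.argmax(s[1:,4])
    uv=np.argwhere(l==i)[:,::-1]; P=plane(I,uv,z)[:,:2].astype(np.float32)
    c,sz,a=cv2.minAreaRect(P); a=np.radians(a)
    if sz[0]<sz[1]: a-=np.pi/2
    a=(a+np.pi/2)%np.pi-np.pi/2
    print(name,"n",len(uv),"px",uv.mean(0).round(),"c",np.round(c,1),"size",np.round(sz,1),"long axis",round(a,3),"depth z",np.percentile(W[l==i][:,2],[20,50,80]).round(1)); return c,a
E
python3 - <<'E'
from h import *
I,p,d=snap("w2"); W=world(I,d)
hsv=cv2.cvtColor(p,cv2.COLOR_RGB2HSV)
wood=cv2.inRange(hsv,(8,50,90),(28,255,255))
m=wood&((W[...,2]>57)&(W[...,2]<72)).astype(np.uint8)*255
rect(I,W,m,64,"grip"); m2=wood&((W[...,2]>43)&(W[...,2]<72)).astype(np.uint8)*255; rect(I,W,m2,56,"whole")
togo((550.5,411.4,256),-.32)
E
```

```text
grip n 2077 px [316. 208.] c [549.9 413.6] size [26.2 77.4] long axis -0.336 depth z [68.3 69.3 69.9]
whole n 3069 px [315. 202.] c [548.9 414.4] size [ 26.8 119.5] long axis -0.349 depth z [55.5 68.6 69.7]
units [-1.37 -0.12  0.  ] az -0.010 t 2.08 pos [519.1 425.6 256.1] rot [-3.141 -0.     2.806] F [ 0.  -0.1  0.5] op 0.999 gf 0.0
```

View pics/w2.png

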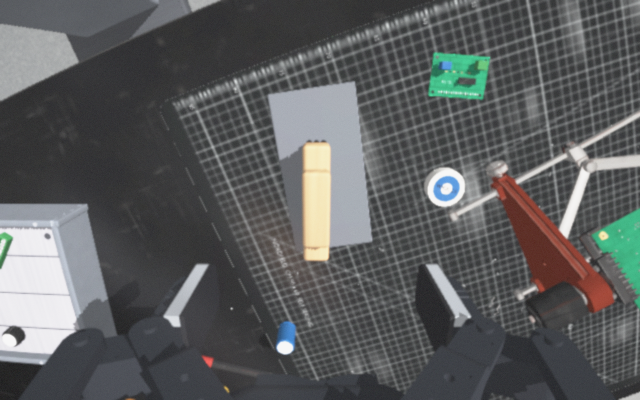

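The wrist view shows the brush grip at (316,208), standing on the slightly turned mat (270–370, 85–250). The capacitor is at (286,335) and the reel at (445,187). The grip measures 26 x 77 mm and the whole brush 120 mm, as given.

```bash
python3 - <<'E'
from h import *
z=np.load("w2.npz");I=(z["K"],float(z["k1"]),z["T"]);p=z["p"];d=z["d"];W=world(I,d)
hsv=cv2.cvtColor(p,cv2.COLOR_RGB2HSV)
wood=cv2.inRange(hsv,(8,50,90),(28,255,255))
m=wood&((W[...,2]>62)&(W[...,2]<75)).astype(np.uint8)*255
c,a=rect(I,W,m,70,"grip70")
lp=p[150,280]; print("mat col",lp,hsv[150,280],hsv[60,250])
g=cv2.inRange(hsv,(0,0,90),(179,70,175)); k=np.zeros_like(g);k[75:255,262:378]=255
g=cv2.morphologyEx((g&k)|0,cv2.MORPH_OPEN,np.ones((5,5)))
rect(I,W,(g|(cv2.dilate(wood,np.ones((5,5)))&k)),6,"mat+brush"); rect(I,W,g,6,"mat")
for q in((270,96),(354,84),(371,241)): print(plane(I,[q],6)[0].round(1))
print("cap",plane(I,[(286,345)],36)[0],"bench z",np.median(W[60:80,240:260,2]))
togo((c[0],c[1],50+6-6+6),a)
s=r.sense()
E
```

```text
grip70 n 2039 px [316. 209.] c [548.7 414.1] size [25.7 74.1] long axis -0.336 depth z [68.4 69.3 70. ]
mat col [170 172 181] [115  15 181] [160  13  57]
mat+brush n 5564 px [306. 200.] c [552.8 389.4] size [ 79.9 134.9] long axis -0.337 depth z [ 5.1 54.6 69.2]
mat n 2199 px [290. 206.] c [551.5 372.7] size [ 47.2 126.5] long axis -0.339 depth z [2.7 5.2 6.2]
[439.6 403.1   6. ]
[456.6 487.2   6. ]
[628.9 453.9   6. ]
cap [713.14677199 318.76050683  36.        ] bench z 2.054162067873392
units [-1.27 -0.04  8.  ] az 0.000 t 2.08 pos [519.1 425.6 256.1] rot [-3.141 -0.     2.806] F [ 0.  -0.1  0.5] op 0.999 gf 0.0
```

>>> step_arm --moves '[{"tx": -0.64,"ty": -0.02,"tz": 0.98,"ax": 0,"ay": 0,"az": 0},{"tx": -0.63,"ty": -0.02,"tz": 0.98,"ax": 0,"ay": 0,"az": 0},{"tx": 0,"ty": 0,"tz": 0.98,"ax": 0,"ay": 0,"az": 0},{"tx": 0,"ty": 0,"tz": 0.98,"ax": 0,"ay": 0,"az": 0},{"tx": 0,"ty": 0,"tz": 0.98,"ax": 0,"ay": 0,"az": 0}]'

```text
clock: 2.7
eef_pos: [547.7, 414.7, 132.0]
tcp_rot: [-3.141, -0.001, 2.808]
contact_force: [-0.6, -0.7, 0.3]
opening: 0.994
grasp_force: 0.0
```

>>> step_arm --moves '[{"tx": 0,"ty": 0,"tz": 0.98,"ax": 0,"ay": 0,"az": 0},{"tx": 0,"ty": 0,"tz": 0.98,"ax": 0,"ay": 0,"az": 0},{"tx": 0,"ty": 0,"tz": 0.98,"ax": 0,"ay": 0,"az": 0},{"tx": 0,"ty": 0,"tz": 0,"ax": 0,"ay": 0,"az": 0}]'

```text
clock: 3.2
eef_pos: [546.4, 413.8, 57.5]
tcp_rot: [-3.138, -0.003, 2.808]
contact_force: [0.1, -0.9, 0.8]
opening: 0.999
grasp_force: 0.0
```

>>> step_arm --moves '[{"tx": 0,"ty": 0,"tz": 0,"ax": 0,"ay": 0,"az": 0},{"tx": 0,"ty": 0,"tz": 0,"ax": 0,"ay": 0,"az": 0},{"tx": 0,"ty": 0,"tz": 0,"ax": 0,"ay": 0,"az": 0},{"tx": 0,"ty": 0,"tz": 0,"ax": 0,"ay": 0,"az": 0},{"tx": 0,"ty": 0,"tz": 0,"ax": 0,"ay": 0,"az": 0}]' --gripper 0 --newtons 60

```text
clock: 3.82
eef_pos: [548.4, 415.2, 61.2]
tcp_rot: [3.141, 0.001, 2.808]
contact_force: [-0.7, -0.7, 6.1]
opening: 0.294
grasp_force: 59.5
```

>>> step_arm --moves '[{"tx": 0,"ty": 0,"tz": -1,"ax": 0,"ay": 0,"az": 0},{"tx": 0,"ty": 0,"tz": -1,"ax": 0,"ay": 0,"az": 0},{"tx": -0.6,"ty": -1,"tz": -1,"ax": 0,"ay": 0,"az": 0},{"tx": -0.6,"ty": -1,"tz": -1,"ax": 0,"ay": 0,"az": 0},{"tx": -0.6,"ty": -1,"tz": -1,"ax": 0,"ay": 0,"az": 0}]'

```text
clock: 4.45
eef_pos: [565.7, 328.3, 185.8]
tcp_rot: [-3.141, -0.0, 2.808]
contact_force: [0.2, 0.6, -0.4]
opening: 0.297
grasp_force: 59.1
```

>>> step_arm --moves '[{"tx": -0.6,"ty": -1,"tz": -1,"ax": 0,"ay": 0,"az": 0},{"tx": -0.6,"ty": -1,"tz": -1,"ax": 0,"ay": 0,"az": 0},{"tx": -0.6,"ty": -1,"tz": -0.6,"ax": 0,"ay": 0,"az": 0},{"tx": -0.6,"ty": -1,"tz": 0,"ax": 0,"ay": 0,"az": 0},{"tx": -0.6,"ty": -1,"tz": 0,"ax": 0,"ay": 0,"az": 0}]'

```text
clock: 5.08
eef_pos: [595.7, 185.6, 250.4]
tcp_rot: [3.142, 0.0, 2.808]
contact_force: [-0.1, 0.4, -0.8]
opening: 0.296
grasp_force: 59.2
```

>>> step_arm --moves '[{"tx": -0.6,"ty": -0.7,"tz": 0,"ax": 0,"ay": 0,"az": 0},{"tx": 0,"ty": 0,"tz": 0,"ax": 0,"ay": 0,"az": 0},{"tx": 0,"ty": 0,"tz": 0,"ax": 0,"ay": 0,"az": 0}]'

```text
clock: 5.45
eef_pos: [604.2, 165.5, 250.1]
tcp_rot: [3.141, -0.0, 2.808]
contact_force: [0.3, 0.2, -1.3]
opening: 0.295
grasp_force: 59.2
```

```bash
python3 - <<'E'
from h import *
snap("w3"); togo((605,166,250),-.327)
E
```

```text
units [-0.03  0.02  0.  ] az -0.004 t 5.5 pos [604.1 165.8 250.1] rot [ 3.141 -0.     2.808] F [ 0.2 -0.5 -1.9] op 0.297 gf 59.2
```

View pics/w3.png

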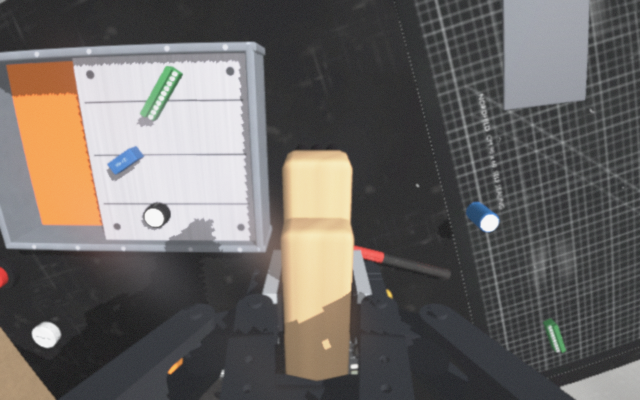

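The wrist view shows the bed with the strip at (160,93), the relay at (125,160) and the knob at (155,215). The fence corners are at (265,43) and (268,248), and the tray is on the left. The brush is held straight in the middle.

```bash
cat >> h.py <<'E'
def jig(o,t,P):
    c,s=np.cos(t),np.sin(t); return (np.atleast_2d(P)[:,:2]-o)@np.array([[c,-s],[s,c]])
def unjig(o,t,x,y):
    c,s=np.cos(t),np.sin(t); return np.array(o)+[c*x-s*y,s*x+c*y]
E
python3 - <<'E'
from h import *
z=np.load("w3.npz");I=(z["K"],float(z["k1"]),z["T"]);p=z["p"];d=z["d"];W=world(I,d)
hsv=cv2.cvtColor(p,cv2.COLOR_RGB2HSV)
pts=plane(I,[(265,43),(269,249)],54)[:,:2]; v=pts[1]-pts[0]; print("back corners",pts.round(1),"len",np.hypot(*v).round(1),"ang",np.arctan2(v[1],v[0]).round(3))
f=plane(I,[(265,43),(10,52),(6,248),(269,249)],54)[:,:2]; print("long edges",np.arctan2(*(f[1]-f[0])).round(3),np.arctan2(*(f[2]-f[3])).round(3))
e=plane(I,[(74,62),(104,240)],42)[:,:2]; print("open edge",e.round(1),np.arctan2(*(e[1]-e[0])[::-1]).round(3))
t=np.arctan2(v[1],v[0]); mid=pts.mean(0); o=unjig(mid,t,0,-94); print("origin",o,"edge jig",jig(o,t,e).round(1),"edges x",jig(o,t,f).round(1))
box=np.zeros(hsv.shape[:2],np.uint8); box[60:240,75:245]=255
for n,lo,hi,h in(("strip",(40,60,40),(85,255,255),57),("relay",(95,90,50),(125,255,255),61),("knob",(0,0,0),(179,255,60),50)):
    c,a=rect(I,W,cv2.inRange(hsv,lo,hi)&box,h,n); print(jig(o,t,[c]).round(1), round(a-t,3))
E
```

```text
back corners [[482.1 162.5]
 [660.3  96. ]] len 190.2 ang -0.357
long edges -2.804 -2.817
open edge [[433.5  -8.4]
 [599.7 -70.1]] -0.355
origin [538.3499268   41.20147467] edge jig [[-80.8 -83.1]
 [ 96.4 -82.8]] edges x [[ -95.1   94. ]
 [ -90.6 -136.4]
 [ 104.5 -190.1]
 [  95.1   94. ]]
strip n 644 px [161.  90.] c [489.4  62. ] size [15.  51.2] long axis -0.964 depth z [50.9 55.9 57.1]
[[-53.2   2.4]] -0.607
relay n 457 px [125. 160.] c [530.9   5.7] size [12.5 34.5] long axis -1.359 depth z [57.6 59.9 60.6]
[[  5.4 -35.9]] -1.001
knob n 1 px [167. 218.] c [597.7  11.2] size [0. 0.] long axis 0.0 depth z [50.8 50.8 50.8]
[[66.1 -7.3]] 0.357
```

```bash
python3 - <<'E'
from h import *
z=np.load("w3.npz");I=(z["K"],float(z["k1"]),z["T"]);p=z["p"];d=z["d"];W=world(I,d)
hsv=cv2.cvtColor(p,cv2.COLOR_RGB2HSV)
t=-.337;o=np.array([538.3,34.])
J=np.dstack([jig(o,t,W.reshape(-1,3)).reshape(400,640,2),W[...,2]])
print("bed z",np.median(W[120:150,160:230,2]))
for yl in(-60,-40,0,40,60):   # jig x lines: edges along y
    s=(abs(J[...,1]-yl)<5)&(np.arange(640)<275)
    b=J[s]; bb=b[(b[:,2]>36)&(b[:,2]<47)]; ff=b[(b[:,2]>51)&(b[:,2]<58)&(abs(b[:,0])>82)]
    print("y",yl,"bed x",np.percentile(bb[:,0],[1,99]).round(1),"fence",np.percentile(ff[:,0],[2,98]).round(1))
for xl in(-75,-20,30,75):
    b=J[(abs(J[...,0]-xl)<5)&(np.arange(640)<275)]; bb=b[(b[:,2]>37)&(b[:,2]<47)&(b[:,1]>-110)]; ff=b[(b[:,2]>51)&(b[:,2]<58)&(b[:,1]>75)]; tt=b[(b[:,2]<12)&(b[:,1]>-160)]
    print("x",xl,"bed y",np.percentile(bb[:,1],[1,99]).round(1),"fence y",np.percentile(ff[:,1],[2,98]).round(1),"tray y",np.percentile(tt[:,1],[2,98]).round(1) if len(tt) else None)
m=((J[...,2]>49)&(J[...,2]<66)&(abs(J[...,0])<84)&(J[...,1]<78)&(J[...,1]>-85)&(np.arange(640)<250)).astype(np.uint8)
n,l,s,c=cv2.connectedComponentsWithStats(m)
for i in range(1,n):
    if s[i,4]>60: q=J[l==i]; print(s[i],q.min(0).round(1),q.max(0).round(1),q.mean(0).round(1))
print(r.sense()["eef_pos"], jig(o,t,r.sense()["eef_pos"]))
E
```

```text
bed z 41.66650195968435
y -60 bed x [-87.6  90.9] fence [-96.  98.]
y -40 bed x [-87.4  91.4] fence [-96.   97.6]
y 0 bed x [-87.5  91.3] fence [-95.9  98.3]
y 40 bed x [-87.5  90.9] fence [-96.4  98. ]
y 60 bed x [-88.   90.7] fence [-96.1  97.7]
x -75 bed y [-74.7  92.8] fence y [85.4 92.6] tray y [-159.1  102.3]
x -20 bed y [-74.6  92.3] fence y [86.  92.6] tray y [-158.5  100.7]
x 30 bed y [-74.7  92.6] fence y [85.3 92.7] tray y [-159.   99.]
x 75 bed y [-74.1  92.7] fence y [85.6 92.7] tray y [-158.5   97.4]
[139  66  42  55 929] [-78.4 -12.1  49. ] [-32.2  26.7  58.9] [-56.2   8.5  54.4]
[107 147  36  28 476] [ -7.8 -46.9  49.2] [ 15.7 -17.6  61.9] [  3.  -30.6  58.8]
[143 203  26  25 472] [ 48.2 -23.7  49.1] [71.5 -0.3 58.3] [ 58.7 -10.5  55.6]
[604.1087828  165.78444838 250.10999266] [[ 18.53160281 146.13184604]]
```

The jig frame checks out: bed z is 41.7, the fences are parallel, and the open edge is at y = -75. The parts span x -79..70, wider than the brush, so I'll make two sweeps.

```bash
cat >> h.py <<'E'
O,T=np.array([539.3,33.7]),-.337
def go(x,y,z): togo([*unjig(O,T,x,y),z],T); print("jig now",jig(O,T,r.sense()["eef_pos"]).round(1))
E
python3 - <<'E'
from h import *
go(-25,60,130);go(-25,60,98.7);go(-25,-97,98.7);go(25,60,98.7)
E
```

```text
units [ 1.71 -3.44  4.8 ] az 0.002 t 5.5 pos [604.1 165.8 250.1] rot [ 3.141 -0.     2.808] F [ 0.2 -0.5 -1.9] op 0.297 gf 59.2
jig now [[ 17.5 146.1]]
units [ 1.71 -3.44  6.06] az 0.002 t 5.5 pos [604.1 165.8 250.1] rot [ 3.141 -0.     2.808] F [ 0.2 -0.5 -1.9] op 0.297 gf 59.2
jig now [[ 17.5 146.1]]
units [ 1.73 -9.72  6.06] az 0.002 t 5.5 pos [604.1 165.8 250.1] rot [ 3.141 -0.     2.808] F [ 0.2 -0.5 -1.9] op 0.297 gf 59.2
jig now [[ 17.5 146.1]]
units [-0.29 -3.45  6.06] az 0.002 t 5.5 pos [604.1 165.8 250.1] rot [ 3.141 -0.     2.808] F [ 0.2 -0.5 -1.9] op 0.297 gf 59.2
jig now [[ 17.5 146.1]]
```

>>> step_arm --moves '[{"tx": 0.43,"ty": -0.86,"tz": 0.8,"ax": 0,"ay": 0,"az": 0},{"tx": 0.43,"ty": -0.86,"tz": 0.8,"ax": 0,"ay": 0,"az": 0},{"tx": 0.43,"ty": -0.86,"tz": 0.8,"ax": 0,"ay": 0,"az": 0},{"tx": 0.42,"ty": -0.86,"tz": 0.8,"ax": 0,"ay": 0,"az": 0},{"tx": 0,"ty": 0,"tz": 0.8,"ax": 0,"ay": 0,"az": 0}]'

```text
clock: 6.12
eef_pos: [534.2, 97.8, 149.7]
tcp_rot: [-3.141, -0.001, 2.808]
contact_force: [0.2, 0.6, -1.3]
opening: 0.295
grasp_force: 59.3
```

>>> step_arm --moves '[{"tx": 0,"ty": 0,"tz": 0.8,"ax": 0,"ay": 0,"az": 0},{"tx": 0,"ty": 0,"tz": 0.6,"ax": 0,"ay": 0,"az": 0},{"tx": 0,"ty": 0,"tz": 0.4,"ax": 0,"ay": 0,"az": 0},{"tx": 0,"ty": 0,"tz": 0.26,"ax": 0,"ay": 0,"az": 0},{"tx": 0,"ty": 0,"tz": 0,"ax": 0,"ay": 0,"az": 0}]'

```text
clock: 6.75
eef_pos: [535.6, 98.0, 98.6]
tcp_rot: [-3.141, -0.0, 2.808]
contact_force: [0.6, -0.1, -1.0]
opening: 0.295
grasp_force: 59.3
```

```bash
python3 - <<'E'
from h import *
go(-25,60,98.7)
I,p,d=snap("w4")
E
```

```text
units [ 0.01  0.02 -0.  ] az 0.002 t 6.75 pos [535.6  98.   98.6] rot [-3.141 -0.     2.808] F [ 0.6 -0.1 -1. ] op 0.295 gf 59.3
jig now [[-24.8  59.5]]
```

View pics/w4.png

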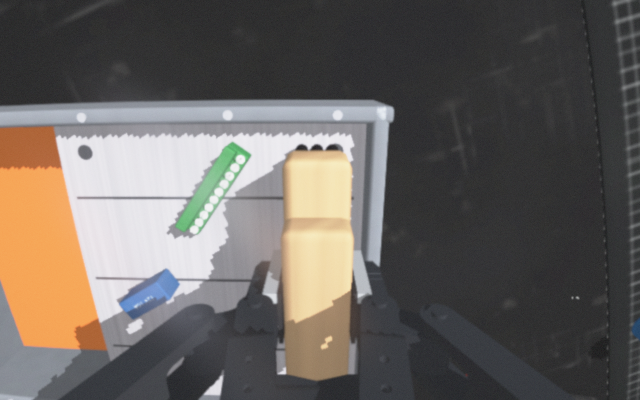

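The brush is down on the bed behind the strip (215,190) and the relay (150,290), clear of the near fence. Sweeping now.

>>> step_arm --moves '[{"tx": 0,"ty": -0.4,"tz": 0,"ax": 0,"ay": 0,"az": 0},{"tx": 0,"ty": -0.4,"tz": 0,"ax": 0,"ay": 0,"az": 0},{"tx": 0,"ty": -0.4,"tz": 0,"ax": 0,"ay": 0,"az": 0},{"tx": 0,"ty": -0.4,"tz": 0,"ax": 0,"ay": 0,"az": 0},{"tx": 0,"ty": -0.4,"tz": 0,"ax": 0,"ay": 0,"az": 0}]'

```text
clock: 7.42
eef_pos: [519.0, 49.9, 98.9]
tcp_rot: [3.142, 0.0, 2.807]
contact_force: [-0.1, 0.4, -1.4]
opening: 0.297
grasp_force: 59.3
```

>>> step_arm --moves '[{"tx": 0,"ty": -0.4,"tz": 0,"ax": 0,"ay": 0,"az": 0},{"tx": 0,"ty": -0.4,"tz": 0,"ax": 0,"ay": 0,"az": 0},{"tx": 0,"ty": -0.4,"tz": 0,"ax": 0,"ay": 0,"az": 0},{"tx": 0,"ty": -0.4,"tz": 0,"ax": 0,"ay": 0,"az": 0},{"tx": 0,"ty": -0.4,"tz": 0,"ax": 0,"ay": 0,"az": 0}]'

```text
clock: 8.05
eef_pos: [502.7, 2.8, 98.8]
tcp_rot: [-3.142, -0.0, 2.808]
contact_force: [1.3, 0.2, -1.4]
opening: 0.296
grasp_force: 59.3
```

>>> step_arm --moves '[{"tx": 0,"ty": -0.4,"tz": 0,"ax": 0,"ay": 0,"az": 0},{"tx": 0,"ty": -0.4,"tz": 0,"ax": 0,"ay": 0,"az": 0},{"tx": 0,"ty": -0.4,"tz": 0,"ax": 0,"ay": 0,"az": 0},{"tx": 0,"ty": -0.4,"tz": 0,"ax": 0,"ay": 0,"az": 0},{"tx": 0,"ty": -0.4,"tz": 0,"ax": 0,"ay": 0,"az": 0}]'

```text
clock: 8.68
eef_pos: [486.3, -44.5, 98.8]
tcp_rot: [-3.142, 0.0, 2.808]
contact_force: [-0.5, -0.4, 0.1]
opening: 0.294
grasp_force: 59.3
```

>>> step_arm --moves '[{"tx": 0,"ty": -0.28,"tz": 0,"ax": 0,"ay": 0,"az": 0},{"tx": 0,"ty": 0,"tz": 0,"ax": 0,"ay": 0,"az": 0},{"tx": 0,"ty": 0,"tz": 0,"ax": 0,"ay": 0,"az": 0}]'

```text
clock: 9.05
eef_pos: [484.3, -50.3, 98.8]
tcp_rot: [3.141, 0.0, 2.808]
contact_force: [0.9, 0.1, -2.1]
opening: 0.298
grasp_force: 59.3
```

```bash
cat >> h.py <<'E'
def parts(tag,n="top",xmax=640):
    I,p,d=snap(tag,n); W=world(I,d); hsv=cv2.cvtColor(p,cv2.COLOR_RGB2HSV)
    J=np.dstack([jig(O,T,W.reshape(-1,3)).reshape(400,640,2),W[...,2]])
    inside=((abs(J[...,0])<88)&(J[...,1]<84)&(J[...,1]>-178)&(J[...,2]<70)).astype(np.uint8)*255
    for nm,lo,hi in(("green",(40,60,40),(85,255,255)),("blue",(98,110,50),(125,255,255)),("dark",(0,0,0),(179,255,45))):
        m=cv2.inRange(hsv,lo,hi)&inside; k,l,s,c=cv2.connectedComponentsWithStats(m)
        for i in range(1,k):
            if s[i,4]>8 and s[i,4]<900: print(nm,s[i,4],c[i].round(),np.median(J[l==i],0).round(1))
E
python3 - <<'E'
from h import *
go(-25,-97,98.7); go(25,60,140); parts("t5"); snap("w5"); parts("s5","scene")
E
```

```text
units [0.04 0.02 0.  ] az 0.002 t 9.05 pos [484.3 -50.3  98.8] rot [3.141 0.    2.808] F [ 0.9  0.1 -2.1] op 0.298 gf 59.3
jig now [[-24.1 -97.5]]
units [-1.98  6.29 -1.65] az 0.002 t 9.05 pos [484.3 -50.3  98.8] rot [3.141 0.    2.808] F [ 0.9  0.1 -2.1] op 0.298 gf 59.3
jig now [[-24.1 -97.5]]
green 89 [298. 262.] [-50.1 -92.8  14.4]
blue 58 [337. 253.] [ 66.1 -76.4  18.5]
blue 12 [287. 258.] [-79.4 -76.2  18.6]
blue 39 [319. 262.] [  8.5 -98.6  15.7]
```

View pics/w5.png

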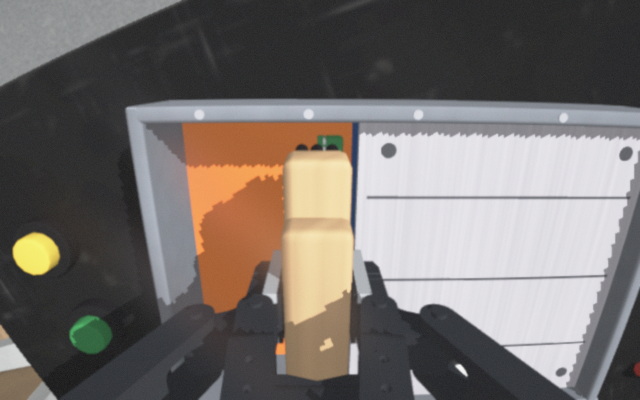

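The strip and relay are in the tray at heights of about 14–16 mm. The wrist view shows the bed clear apart from the knob, with the strip's end at (330,142). Next is the knob.

>>> step_arm --moves '[{"tx": 0,"ty": 0,"tz": -0.8,"ax": 0,"ay": 0,"az": 0},{"tx": 0,"ty": 0.3,"tz": -0.8,"ax": 0,"ay": 0,"az": 0},{"tx": -0.4,"ty": 0.9,"tz": 0,"ax": 0,"ay": 0,"az": 0},{"tx": -0.4,"ty": 0.9,"tz": 0,"ax": 0,"ay": 0,"az": 0},{"tx": -0.4,"ty": 0.9,"tz": 0,"ax": 0,"ay": 0,"az": 0}]'

```text
clock: 9.82
eef_pos: [538.0, 11.8, 138.6]
tcp_rot: [-3.141, -0.0, 2.808]
contact_force: [0.3, -0.0, -1.4]
opening: 0.295
grasp_force: 59.2
```

>>> step_arm --moves '[{"tx": -0.4,"ty": 0.9,"tz": 0,"ax": 0,"ay": 0,"az": 0},{"tx": -0.38,"ty": 0.9,"tz": 0,"ax": 0,"ay": 0,"az": 0},{"tx": 0,"ty": 0.7,"tz": 0,"ax": 0,"ay": 0,"az": 0},{"tx": 0,"ty": 0,"tz": 0.6,"ax": 0,"ay": 0,"az": 0},{"tx": 0,"ty": 0,"tz": 0.6,"ax": 0,"ay": 0,"az": 0}]'

```text
clock: 10.45
eef_pos: [575.0, 63.1, 107.3]
tcp_rot: [-3.141, -0.001, 2.808]
contact_force: [-0.0, -0.3, -1.2]
opening: 0.295
grasp_force: 59.2
```

>>> step_arm --moves '[{"tx": 0,"ty": 0,"tz": 0.4,"ax": 0,"ay": 0,"az": 0},{"tx": 0,"ty": 0,"tz": 0,"ax": 0,"ay": 0,"az": 0}]'

```text
clock: 10.7
eef_pos: [575.3, 62.6, 97.8]
tcp_rot: [-3.141, -0.001, 2.807]
contact_force: [0.2, -0.4, -1.4]
opening: 0.295
grasp_force: 60.0
```

```bash
python3 - <<'E'
from h import *
go(25,40,98.7); go(25,-97,98.7)
E
```

```text
units [-0.02  0.03 -0.04] az 0.002 t 10.7 pos [575.3  62.6  97.8] rot [-3.141e+00 -1.000e-03  2.807e+00] F [ 0.2 -0.4 -1.4] op 0.295 gf 60.0
jig now [[24.4 39.2]]
units [-0.01 -5.45 -0.03] az 0.002 t 10.7 pos [575.3  62.6  97.8] rot [-3.141e+00 -1.000e-03  2.807e+00] F [ 0.2 -0.4 -1.4] op 0.295 gf 60.0
jig now [[24.4 39.2]]
```

>>> step_arm --moves '[{"tx": 0,"ty": -0.4,"tz": -0.02,"ax": 0,"ay": 0,"az": 0},{"tx": 0,"ty": -0.4,"tz": 0,"ax": 0,"ay": 0,"az": 0},{"tx": 0,"ty": -0.4,"tz": 0,"ax": 0,"ay": 0,"az": 0},{"tx": 0,"ty": -0.4,"tz": 0,"ax": 0,"ay": 0,"az": 0},{"tx": 0,"ty": -0.4,"tz": 0,"ax": 0,"ay": 0,"az": 0}]'

```text
clock: 11.32
eef_pos: [559.4, 15.3, 99.4]
tcp_rot: [3.142, 0.0, 2.808]
contact_force: [0.4, -0.6, -1.2]
opening: 0.3
grasp_force: 60.0
```

>>> step_arm --moves '[{"tx": 0,"ty": -0.4,"tz": 0,"ax": 0,"ay": 0,"az": 0},{"tx": 0,"ty": -0.4,"tz": 0,"ax": 0,"ay": 0,"az": 0},{"tx": 0,"ty": -0.4,"tz": 0,"ax": 0,"ay": 0,"az": 0},{"tx": 0,"ty": -0.4,"tz": 0,"ax": 0,"ay": 0,"az": 0},{"tx": 0,"ty": -0.4,"tz": 0,"ax": 0,"ay": 0,"az": 0}]'

```text
clock: 11.95
eef_pos: [543.0, -31.9, 99.3]
tcp_rot: [-3.142, 0.0, 2.808]
contact_force: [-0.7, 0.2, -1.9]
opening: 0.298
grasp_force: 60.0
```

>>> step_arm --moves '[{"tx": 0,"ty": -0.4,"tz": 0,"ax": 0,"ay": 0,"az": 0},{"tx": 0,"ty": -0.4,"tz": 0,"ax": 0,"ay": 0,"az": 0},{"tx": 0,"ty": -0.4,"tz": 0,"ax": 0,"ay": 0,"az": 0},{"tx": 0,"ty": -0.25,"tz": 0,"ax": 0,"ay": 0,"az": 0},{"tx": 0,"ty": 0,"tz": 0,"ax": 0,"ay": 0,"az": 0}]'

```text
clock: 12.58
eef_pos: [531.3, -65.9, 99.3]
tcp_rot: [3.142, -0.0, 2.807]
contact_force: [-0.5, 0.3, -0.6]
opening: 0.296
grasp_force: 60.0
```

>>> step_arm --moves '[{"tx": 0,"ty": 0,"tz": -1,"ax": 0,"ay": 0,"az": 0},{"tx": 0,"ty": 0.5,"tz": -1,"ax": 0,"ay": 0,"az": 0},{"tx": 0,"ty": 1,"tz": -1,"ax": 0,"ay": 0,"az": 0},{"tx": 0,"ty": 1,"tz": -1,"ax": 0,"ay": 0,"az": 0},{"tx": 0,"ty": 1,"tz": -0.5,"ax": 0,"ay": 0,"az": 0}]'

```text
clock: 13.2
eef_pos: [560.9, 18.3, 213.3]
tcp_rot: [3.141, 0.002, 2.808]
contact_force: [-0.2, -0.1, -1.5]
opening: 0.295
grasp_force: 60.0
```

>>> step_arm --moves '[{"tx": 0,"ty": 1,"tz": 0,"ax": 0,"ay": 0,"az": 0},{"tx": 0,"ty": 1,"tz": 0,"ax": 0,"ay": 0,"az": 0},{"tx": 0,"ty": 0,"tz": 0,"ax": 0,"ay": 0,"az": 0}]'

```text
clock: 13.58
eef_pos: [576.8, 66.0, 211.8]
tcp_rot: [3.141, 0.0, 2.81]
contact_force: [1.0, -0.0, -1.2]
opening: 0.295
grasp_force: 60.0
```

```bash
python3 - <<'E'
from h import *
parts("w6","wrist"); togo((534.2,428.5,200),-.195)
E
```

```text
green 195 [164.  84.] [-56.9 -89.8  15.7]
units [ 6.33 13.19  0.46] az -0.087 t 13.62 pos [576.3  65.1 211.6] rot [-3.141 -0.     2.809] F [-0.3  0.  -0.9] op 0.299 gf 60.0
```

View pics/w6.png

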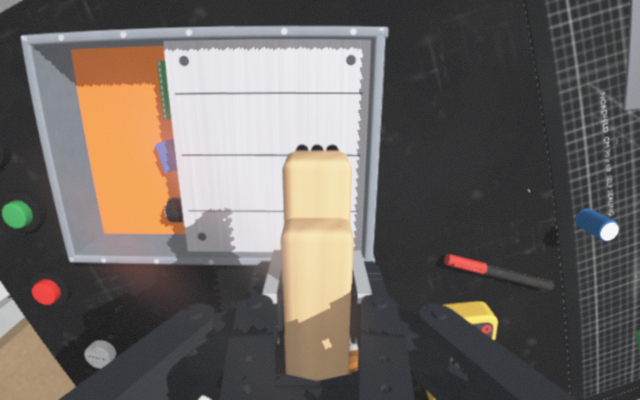

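All three parts are in the tray along the bed's end: strip (165,90), relay (165,155), knob (175,210). They are partly hidden by the bed edge, so they lie below it. Next I take the brush back.

>>> step_arm --moves '[{"tx": 0.45,"ty": 0.94,"tz": 0,"ax": 0,"ay": 0,"az": 0},{"tx": 0.45,"ty": 0.94,"tz": 0,"ax": 0,"ay": 0,"az": 0},{"tx": 0.45,"ty": 0.94,"tz": 0,"ax": 0,"ay": 0,"az": 0},{"tx": 0.45,"ty": 0.94,"tz": 0,"ax": 0,"ay": 0,"az": 0},{"tx": 0.45,"ty": 0.94,"tz": 0,"ax": 0,"ay": 0,"az": 0}]'

```text
clock: 14.25
eef_pos: [561.5, 193.7, 211.7]
tcp_rot: [-3.141, -0.0, 2.807]
contact_force: [0.9, 1.1, -0.5]
opening: 0.299
grasp_force: 60.0
```

>>> step_arm --moves '[{"tx": 0.45,"ty": 0.94,"tz": 0,"ax": 0,"ay": 0,"az": 0},{"tx": 0.45,"ty": 0.94,"tz": 0,"ax": 0,"ay": 0,"az": 0},{"tx": 0.45,"ty": 0.94,"tz": 0,"ax": 0,"ay": 0,"az": 0},{"tx": 0.45,"ty": 0.94,"tz": 0,"ax": 0,"ay": 0,"az": 0},{"tx": 0.45,"ty": 0.94,"tz": 0,"ax": 0,"ay": 0,"az": 0}]'

```text
clock: 14.88
eef_pos: [547.0, 323.1, 211.7]
tcp_rot: [-3.141, -0.0, 2.807]
contact_force: [0.4, 0.6, -0.7]
opening: 0.294
grasp_force: 60.0
```

>>> step_arm --moves '[{"tx": 0.45,"ty": 0.94,"tz": 0.5,"ax": 0,"ay": 0,"az": 0},{"tx": 0.45,"ty": 0.94,"tz": 0.8,"ax": 0,"ay": 0,"az": 0},{"tx": 0.45,"ty": 0.95,"tz": 0.8,"ax": 0,"ay": 0,"az": 0},{"tx": 0.45,"ty": 0.95,"tz": 0.4,"ax": 0,"ay": 0,"az": -0.087},{"tx": 0,"ty": 0,"tz": 0,"ax": 0,"ay": 0,"az": 0}]'

```text
clock: 15.5
eef_pos: [534.5, 428.2, 147.1]
tcp_rot: [-3.14, -0.002, 2.947]
contact_force: [0.0, -0.2, -1.9]
opening: 0.295
grasp_force: 60.0
```

```bash
python3 - <<'E'
from h import *
I,p,d=snap("w7"); togo((534.2,428.5,62),-.195)
K,k1,Tm=I
P=np.array([(439.6,403.1,6),(456.6,487.2,6),(628.9,453.9,6)])
g=cv2.inRange(p,(120,120,125),(190,190,200)); g=cv2.morphologyEx(g,cv2.MORPH_OPEN,np.ones((5,5)))
n,l,s,c=cv2.connectedComponentsWithStats(g)
for i in range(1,n):
    if s[i,4]>800:
        q=plane(I,np.argwhere(l==i)[:,::-1],6); print(s[i],q[:,:2].min(0).round(),q[:,:2].max(0).round())
E
```

```text
units [0.03 0.05 3.43] az -0.002 t 15.55 pos [534.9 427.4 147.8] rot [-3.140e+00 -1.000e-03  2.944e+00] F [-0.8 -0.6 -0.8] op 0.294 gf 60.0
[491 208  29  58 883] [575. 562.] [627. 586.]
```

View pics/w7.png

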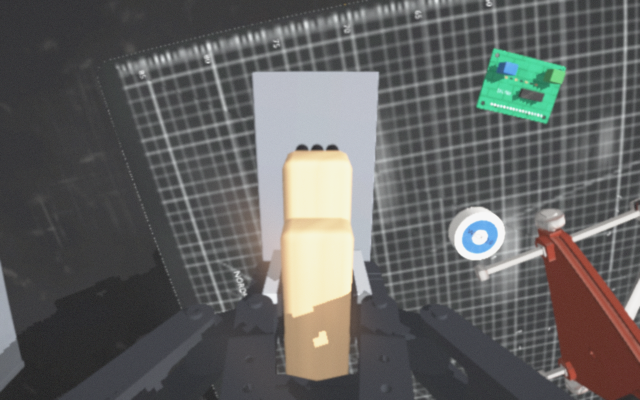

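The mat (255–378, from row 72 down) is centred under the brush and aligned with it. Lowering.

>>> step_arm --moves '[{"tx": 0,"ty": 0,"tz": 0.9,"ax": 0,"ay": 0,"az": 0},{"tx": 0,"ty": 0,"tz": 0.9,"ax": 0,"ay": 0,"az": 0},{"tx": 0,"ty": 0,"tz": 0.8,"ax": 0,"ay": 0,"az": 0},{"tx": 0,"ty": 0,"tz": 0.5,"ax": 0,"ay": 0,"az": 0},{"tx": 0,"ty": 0,"tz": 0.3,"ax": 0,"ay": 0,"az": 0}]'

```text
clock: 16.18
eef_pos: [535.6, 427.0, 63.7]
tcp_rot: [-3.141, -0.0, 2.944]
contact_force: [-0.6, -0.0, -0.9]
opening: 0.295
grasp_force: 60.0
```

>>> step_arm --moves '[{"tx": 0,"ty": 0,"tz": 0.03,"ax": 0,"ay": 0,"az": 0},{"tx": 0,"ty": 0,"tz": 0.02,"ax": 0,"ay": 0,"az": 0},{"tx": 0,"ty": 0,"tz": 0,"ax": 0,"ay": 0,"az": 0}]'

```text
clock: 16.55
eef_pos: [535.8, 427.7, 63.7]
tcp_rot: [3.141, 0.001, 2.944]
contact_force: [-0.2, -0.6, -1.2]
opening: 0.299
grasp_force: 60.0
```

>>> step_arm --moves '[{"tx": 0,"ty": 0,"tz": 0.04,"ax": 0,"ay": 0,"az": 0},{"tx": 0,"ty": 0,"tz": 0,"ax": 0,"ay": 0,"az": 0}]'

```text
clock: 16.8
eef_pos: [535.6, 427.4, 62.1]
tcp_rot: [3.141, 0.0, 2.944]
contact_force: [0.4, -0.3, -2.1]
opening: 0.297
grasp_force: 60.0
```

>>> step_arm --moves '[{"tx": 0,"ty": 0,"tz": 0.04,"ax": 0,"ay": 0,"az": 0},{"tx": 0,"ty": 0,"tz": 0,"ax": 0,"ay": 0,"az": 0}]'

```text
clock: 17.05
eef_pos: [535.6, 427.4, 61.0]
tcp_rot: [-3.142, -0.0, 2.944]
contact_force: [0.5, -0.1, -1.0]
opening: 0.297
grasp_force: 60.1
```

>>> step_arm --moves '[{"tx": 0,"ty": 0,"tz": 0.03,"ax": 0,"ay": 0,"az": 0},{"tx": 0,"ty": 0,"tz": 0,"ax": 0,"ay": 0,"az": 0}]'

```text
clock: 17.3
eef_pos: [535.7, 427.4, 60.9]
tcp_rot: [3.142, 0.0, 2.944]
contact_force: [-0.6, -1.3, 4.7]
opening: 0.3
grasp_force: 60.8
```

>>> step_arm --moves '[{"tx": 0,"ty": 0,"tz": 0.03,"ax": 0,"ay": 0,"az": 0},{"tx": 0,"ty": 0,"tz": 0,"ax": 0,"ay": 0,"az": 0}]'

```text
clock: 17.55
eef_pos: [535.7, 427.4, 60.9]
tcp_rot: [3.141, 0.0, 2.945]
contact_force: [-3.4, -3.0, 11.4]
opening: 0.296
grasp_force: 61.9
```

>>> step_arm --moves '[{"tx": 0,"ty": 0,"tz": -0.04,"ax": 0,"ay": 0,"az": 0},{"tx": 0,"ty": 0,"tz": 0,"ax": 0,"ay": 0,"az": 0}]'

```text
clock: 17.8
eef_pos: [535.7, 427.4, 60.8]
tcp_rot: [3.141, 0.0, 2.944]
contact_force: [-1.4, -1.0, 5.6]
opening: 0.291
grasp_force: 60.9
```

>>> step_arm --moves '[{"tx": 0,"ty": 0,"tz": 0,"ax": 0,"ay": 0,"az": 0},{"tx": 0,"ty": 0,"tz": 0,"ax": 0,"ay": 0,"az": 0},{"tx": 0,"ty": 0,"tz": 0,"ax": 0,"ay": 0,"az": 0},{"tx": 0,"ty": 0,"tz": 0,"ax": 0,"ay": 0,"az": 0}]' --gripper 0.8

```text
clock: 18.3
eef_pos: [535.5, 427.4, 60.4]
tcp_rot: [-3.142, -0.0, 2.944]
contact_force: [-0.8, 0.8, -0.4]
opening: 0.799
grasp_force: 0.0
```

>>> step_arm --moves '[{"tx": 0,"ty": 0,"tz": -0.4,"ax": 0,"ay": 0,"az": 0},{"tx": 0,"ty": 0,"tz": -0.8,"ax": 0,"ay": 0,"az": 0},{"tx": 0,"ty": 0,"tz": -1,"ax": 0,"ay": 0,"az": 0},{"tx": 0,"ty": 0,"tz": -1,"ax": 0,"ay": 0,"az": 0},{"tx": 0,"ty": 0,"tz": -1,"ax": 0,"ay": 0,"az": 0}]'

```text
clock: 18.92
eef_pos: [535.9, 427.6, 168.2]
tcp_rot: [3.14, 0.001, 2.944]
contact_force: [-0.1, -0.8, 0.4]
opening: 0.802
grasp_force: 0.0
```

>>> step_arm --moves '[{"tx": 0,"ty": 0,"tz": -1,"ax": 0,"ay": 0,"az": 0},{"tx": 0,"ty": 0,"tz": -1,"ax": 0,"ay": 0,"az": 0},{"tx": 0,"ty": 0,"tz": -0.5,"ax": 0,"ay": 0,"az": 0},{"tx": 0,"ty": 0,"tz": 0,"ax": 0,"ay": 0,"az": 0}]'

```text
clock: 19.42
eef_pos: [536.0, 427.7, 229.6]
tcp_rot: [3.14, 0.002, 2.944]
contact_force: [-0.1, -0.7, -0.1]
opening: 0.798
grasp_force: 0.0
```

```bash
python3 - <<'E'
from h import *
I,p,d=snap("w8"); W=world(I,d)
wood=cv2.inRange(cv2.cvtColor(p,cv2.COLOR_RGB2HSV),(8,50,90),(28,255,255))
rect(I,W,wood&((W[...,2]>62)&(W[...,2]<75)).astype(np.uint8)*255,70,"grip")
rect(I,W,wood&((W[...,2]>45)&(W[...,2]<75)).astype(np.uint8)*255,62,"whole")
g=cv2.inRange(p,(110,110,115),(200,200,210)); x=world(I,d)
m=((W[...,2]>3)&(W[...,2]<9)).astype(np.uint8)*255&g; m=cv2.morphologyEx(m,cv2.MORPH_OPEN,np.ones((7,7)))
rect(I,W,m,6,"mat")
togo((430,-150,230),-.337)
E
```

```text
grip n 332 px [303. 189.] c [536.4 418.5] size [15.5 75.3] long axis -0.067 depth z [67.3 68.5 69.3]
whole n 517 px [304. 181.] c [534.3 422.3] size [ 16.6 114.5] long axis -0.173 depth z [55.  67.4 69. ]
mat n 3363 px [286. 184.] c [550.5 393.8] size [ 29.9 132. ] long axis -0.202 depth z [5.  5.6 6.2]
units [ -0.38 -23.47  -0.08] az 0.089 t 19.48 pos [535.5 427.3 228.3] rot [3.141 0.    2.944] F [ 0.4 -0.1 -0. ] op 0.8 gf 0.0
```

```bash
python3 - <<'E'
from h import *
z=np.load("w8.npz");I=(z["K"],float(z["k1"]),z["T"]);d=z["d"];W=world(I,d)
for lo,hi,n in((60,75,"grip"),(46,75,"whole")):
    m=((W[...,2]>lo)&(W[...,2]<hi)&(abs(W[...,0]-535)<90)&(abs(W[...,1]-427)<28)).astype(np.uint8)*255
    rect(I,W,m,69 if n=="grip" else 62,n)
E
```

```text
grip n 2659 px [316. 185.] c [537.6 427.4] size [25.6 74.7] long axis -0.195 depth z [68.5 69.4 70.1]
whole n 3971 px [316. 178.] c [535.5 427.8] size [ 26.3 114.6] long axis -0.195 depth z [55.5 68.8 69.8]
```

The brush is upright at about (536,428), yaw -0.195, along the mat. Now to the buttons with the gripper shut.

>>> step_arm --moves '[{"tx": -0.18,"ty": -1,"tz": 0,"ax": 0,"ay": 0,"az": 0},{"tx": -0.18,"ty": -1,"tz": 0,"ax": 0,"ay": 0,"az": 0},{"tx": -0.18,"ty": -1,"tz": 0,"ax": 0,"ay": 0,"az": 0},{"tx": -0.18,"ty": -1,"tz": 0,"ax": 0,"ay": 0,"az": 0},{"tx": -0.18,"ty": -1,"tz": 0,"ax": 0,"ay": 0,"az": 0}]' --gripper 0

```text
clock: 20.1
eef_pos: [533.1, 298.5, 228.1]
tcp_rot: [3.142, 0.0, 2.944]
contact_force: [0.6, -0.3, -0.2]
opening: 0.002
grasp_force: 0.0
```

>>> step_arm --moves '[{"tx": -0.18,"ty": -1,"tz": 0,"ax": 0,"ay": 0,"az": 0},{"tx": -0.18,"ty": -1,"tz": 0,"ax": 0,"ay": 0,"az": 0},{"tx": -0.18,"ty": -1,"tz": 0,"ax": 0,"ay": 0,"az": 0},{"tx": -0.18,"ty": -1,"tz": 0,"ax": 0,"ay": 0,"az": 0},{"tx": -0.18,"ty": -1,"tz": 0,"ax": 0,"ay": 0,"az": 0}]'

```text
clock: 20.72
eef_pos: [530.6, 171.7, 228.1]
tcp_rot: [3.141, 0.0, 2.944]
contact_force: [0.5, -1.4, -0.5]
opening: -0.001
grasp_force: 0.0
```

>>> step_arm --moves '[{"tx": -0.18,"ty": -1,"tz": 0,"ax": 0,"ay": 0,"az": 0},{"tx": -0.18,"ty": -1,"tz": 0,"ax": 0,"ay": 0,"az": 0},{"tx": -0.18,"ty": -1,"tz": 0,"ax": 0,"ay": 0,"az": 0},{"tx": -0.18,"ty": -1,"tz": 0,"ax": 0,"ay": 0,"az": 0},{"tx": -0.18,"ty": -1,"tz": 0,"ax": 0,"ay": 0,"az": 0}]'

```text
clock: 21.35
eef_pos: [527.9, 44.8, 228.1]
tcp_rot: [3.141, 0.0, 2.944]
contact_force: [0.4, -0.3, 0.2]
opening: 0.001
grasp_force: 0.0
```

>>> step_arm --moves '[{"tx": -0.18,"ty": -1,"tz": 0,"ax": 0,"ay": 0,"az": 0},{"tx": -0.18,"ty": -1,"tz": 0,"ax": 0,"ay": 0,"az": 0},{"tx": -0.18,"ty": -1,"tz": 0,"ax": 0,"ay": 0,"az": 0},{"tx": -0.18,"ty": -1,"tz": 0,"ax": 0,"ay": 0,"az": 0},{"tx": -0.18,"ty": -1,"tz": 0,"ax": 0,"ay": 0,"az": 0}]'

```text
clock: 21.98
eef_pos: [525.4, -82.1, 228.1]
tcp_rot: [3.142, 0.0, 2.944]
contact_force: [0.4, -0.3, -0.4]
opening: 0.001
grasp_force: 0.0
```

>>> step_arm --moves '[{"tx": -0.18,"ty": -1,"tz": 0,"ax": 0,"ay": 0,"az": 0},{"tx": -0.18,"ty": -1,"tz": 0,"ax": 0,"ay": 0,"az": 0},{"tx": 0,"ty": 0,"tz": 0,"ax": 0,"ay": 0,"az": 0},{"tx": 0,"ty": 0,"tz": 0,"ax": 0,"ay": 0,"az": 0}]'

```text
clock: 22.48
eef_pos: [524.6, -131.4, 228.0]
tcp_rot: [3.141, -0.0, 2.944]
contact_force: [0.2, 0.5, 0.4]
opening: 0.002
grasp_force: 0.0
```

```bash
python3 - <<'E'
from h import *
parts("w9","wrist")
z=np.load("w9.npz");I=(z["K"],float(z["k1"]),z["T"]);d=z["d"];p=z["p"];W=world(I,d);hsv=cv2.cvtColor(p,cv2.COLOR_RGB2HSV)
reg=((W[...,1]<-190)&(W[...,2]<60)&(W[...,2]>8)).astype(np.uint8)*255
for n,lo,hi in(("yellow",(20,110,60),(35,255,255)),("green",(40,80,40),(90,255,255)),("red",(0,120,60),(8,255,255))):
    m=cv2.inRange(hsv,lo,hi)&reg; rect(I,W,m,26,n)
togo((450,-235,100))
E
```

```text
green 231 [400.  82.] [-52.8 -95.7   9.4]
green 552 [410.  83.] [-52.3 -87.6  15.6]
blue 465 [389. 145.] [  6.  -95.5  16. ]
yellow n 871 px [187. 111.] c [ 444.5 -234. ] size [28.1 30.9] long axis -1.047 depth z [18.6 21.2 22.2]
green n 696 px [210. 182.] c [ 512.7 -232.6] size [26.8 30.4] long axis -1.309 depth z [20.2 21.4 22. ]
red n 617 px [214. 264.] c [ 598.8 -254.7] size [28.1 32.9] long axis -0.732 depth z [17.6 21.  21.8]
units [ 2.11 -4.66  5.12] t 22.52 pos [ 524.7 -131.   228.1] rot [ 3.141 -0.     2.944] F [ 0.1  0.1 -0. ] op -0.004 gf 0.0
```

```bash
python3 - <<'E'
from h import *
z=np.load("w9.npz");I=(z["K"],float(z["k1"]),z["T"]);d=z["d"];p=z["p"];W=world(I,d);hsv=cv2.cvtColor(p,cv2.COLOR_RGB2HSV)
for n,lo,hi,c in(("yellow",(20,110,60),(35,255,255),(445,-234)),("green",(40,80,40),(90,255,255),(513,-232)),("red",(0,120,60),(8,255,255),(599,-255))):
    m=cv2.inRange(hsv,lo,hi)&((np.hypot(W[...,0]-c[0],W[...,1]-c[1])<25)&(W[...,2]>19.5)).astype(np.uint8)*255
    rect(I,W,m,22,n); print(W[m>0].mean(0).round(1), np.percentile(W[m>0][:,2],95))
J=np.dstack([jig(O,T,W.reshape(-1,3)).reshape(400,640,2),W[...,2]])
m=((abs(J[...,0])<87)&(J[...,1]<-79)&(J[...,1]>-174)&(J[...,2]>9)&(J[...,2]<40)).astype(np.uint8)
n,l,s,c=cv2.connectedComponentsWithStats(m)
for i in range(1,n):
    if s[i,4]>60: q=J[l==i]; print(s[i],q.min(0).round(1),q.max(0).round(1),p[l==i].mean(0).round())
m=((abs(J[...,0])<87)&(J[...,1]<78)&(J[...,1]>-73)&(J[...,2]>47)&(J[...,2]<80)); print("on bed",m.sum())
E
```

```text
yellow n 667 px [186. 111.] c [ 444.2 -236.5] size [26.2 26.6] long axis -1.37 depth z [20.8 21.6 22.4]
[ 444.4 -236.5   21.6] 22.982633386074905
green n 583 px [209. 183.] c [ 514.4 -235.2] size [26.9 26.5] long axis 0.513 depth z [20.9 21.6 22.1]
[ 514.5 -235.5   21.5] 22.745137109633692
red n 455 px [213. 266.] c [ 602.8 -258.7] size [26.  27.1] long axis -1.114 depth z [20.7 21.3 21.9]
[ 602.9 -258.6   21.3] 22.40923337509243
[394  55  27  57 950] [-76.7 -98.    9. ] [-26.9 -81.8  18.4] [ 78. 114.  81.]
[380 131  21  31 590] [  -7.8 -105.3    9. ] [ 22.6 -82.6  19. ] [ 66. 103. 147.]
[372 187  20  24 403] [  47.8 -101.     9. ] [ 70.6 -85.2  28.1] [86. 82. 80.]
on bed 0
```

All three parts are confirmed in the tray (highest point 28 mm) and the bed is clear. The button tops are at z = 22. Going above yellow.

>>> step_arm --moves '[{"tx": 0.46,"ty": -0.95,"tz": 0.6,"ax": 0,"ay": 0,"az": 0},{"tx": 0.46,"ty": -0.95,"tz": 0.8,"ax": 0,"ay": 0,"az": 0},{"tx": 0.46,"ty": -0.95,"tz": 0.8,"ax": 0,"ay": 0,"az": 0},{"tx": 0.47,"ty": -0.96,"tz": 0.8,"ax": 0,"ay": 0,"az": 0},{"tx": 0.47,"ty": -0.96,"tz": 0.8,"ax": 0,"ay": 0,"az": 0}]'

```text
clock: 23.15
eef_pos: [444.4, -236.8, 132.6]
tcp_rot: [-3.142, 0.0, 2.946]
contact_force: [-0.8, 0.1, -0.1]
opening: -0.0
grasp_force: 0.0
```

>>> step_arm --moves '[{"tx": 0,"ty": 0,"tz": 0.9,"ax": 0,"ay": 0,"az": 0},{"tx": 0,"ty": 0,"tz": 0.9,"ax": 0,"ay": 0,"az": 0},{"tx": 0,"ty": 0,"tz": 0.8,"ax": 0,"ay": 0,"az": 0},{"tx": 0,"ty": 0,"tz": 0.32,"ax": 0,"ay": 0,"az": 0},{"tx": 0,"ty": 0,"tz": 0,"ax": 0,"ay": 0,"az": 0}]'

```text
clock: 23.78
eef_pos: [444.7, -236.5, 59.9]
tcp_rot: [3.141, -0.001, 2.945]
contact_force: [0.2, 0.4, 0.2]
opening: 0.001
grasp_force: 0.0
```

```bash
python3 - <<'E'
from h import *
togo((444.4,-236.5,46.6))
E
```

```text
units [ 0.01 -0.    0.53] t 23.77 pos [ 444.7 -236.5   59.9] rot [ 3.141e+00 -1.000e-03  2.945e+00] F [0.2 0.4 0.2] op 0.001 gf 0.0
```

>>> step_arm --moves '[{"tx": 0,"ty": 0,"tz": 0.3,"ax": 0,"ay": 0,"az": 0},{"tx": 0,"ty": 0,"tz": 0.22,"ax": 0,"ay": 0,"az": 0},{"tx": 0,"ty": 0,"tz": 0.1,"ax": 0,"ay": 0,"az": 0},{"tx": 0,"ty": 0,"tz": 0.04,"ax": 0,"ay": 0,"az": 0},{"tx": 0,"ty": 0,"tz": 0,"ax": 0,"ay": 0,"az": 0}]'

```text
clock: 24.4
eef_pos: [444.9, -237.1, 43.7]
tcp_rot: [-3.142, 0.0, 2.944]
contact_force: [1.2, 0.1, 3.7]
opening: -0.001
grasp_force: 1.6
```

>>> step_arm --moves '[{"tx": 0,"ty": 0,"tz": 0.06,"ax": 0,"ay": 0,"az": 0},{"tx": 0,"ty": 0,"tz": 0,"ax": 0,"ay": 0,"az": 0}]'

```text
clock: 24.65
eef_pos: [444.9, -237.0, 42.2]
tcp_rot: [-3.141, 0.001, 2.944]
contact_force: [-0.3, 1.1, 4.5]
opening: -0.004
grasp_force: 2.1
```

>>> step_arm --moves '[{"tx": 0,"ty": 0,"tz": 0.06,"ax": 0,"ay": 0,"az": 0},{"tx": 0,"ty": 0,"tz": 0,"ax": 0,"ay": 0,"az": 0}]'

```text
clock: 24.9
eef_pos: [444.9, -237.1, 41.0]
tcp_rot: [-3.141, 0.0, 2.944]
contact_force: [-1.2, 1.8, 10.6]
opening: 0.0
grasp_force: 5.2
```

>>> step_arm --moves '[{"tx": 0,"ty": 0,"tz": 0.06,"ax": 0,"ay": 0,"az": 0},{"tx": 0,"ty": 0,"tz": 0,"ax": 0,"ay": 0,"az": 0}]'

```text
clock: 25.15
eef_pos: [445.0, -237.1, 40.6]
tcp_rot: [-3.141, 0.001, 2.944]
contact_force: [-5.3, 4.9, 28.7]
opening: -0.003
grasp_force: 14.8
```

Yellow has bottomed out at 29 N on its stop. Releasing and going to green.

>>> step_arm --moves '[{"tx": 0,"ty": 0,"tz": -0.8,"ax": 0,"ay": 0,"az": 0},{"tx": 0,"ty": 0,"tz": -0.9,"ax": 0,"ay": 0,"az": 0},{"tx": -0.9,"ty": 0.2,"tz": 0,"ax": 0,"ay": 0,"az": 0},{"tx": -0.9,"ty": 0.2,"tz": 0,"ax": 0,"ay": 0,"az": 0},{"tx": -0.91,"ty": 0.21,"tz": 0,"ax": 0,"ay": 0,"az": 0}]'

```text
clock: 25.78
eef_pos: [514.3, -235.2, 81.2]
tcp_rot: [3.142, -0.001, 2.944]
contact_force: [-0.2, -0.1, 0.0]
opening: -0.001
grasp_force: 0.0
```

>>> step_arm --moves '[{"tx": 0,"ty": 0,"tz": 0,"ax": 0,"ay": 0,"az": 0},{"tx": 0,"ty": 0,"tz": 0.5,"ax": 0,"ay": 0,"az": 0},{"tx": 0,"ty": 0,"tz": 0.4,"ax": 0,"ay": 0,"az": 0},{"tx": 0,"ty": 0,"tz": 0,"ax": 0,"ay": 0,"az": 0}]'

```text
clock: 26.28
eef_pos: [512.6, -234.9, 57.7]
tcp_rot: [3.141, -0.003, 2.944]
contact_force: [-0.4, -1.4, 0.4]
opening: 0.004
grasp_force: 0.0
```

```bash
python3 - <<'E'
from h import *
togo((514.5,-235.5,41))
E
```

```text
units [-0.08 -0.01  0.67] t 26.27 pos [ 512.6 -234.9   57.7] rot [ 3.141e+00 -3.000e-03  2.944e+00] F [-0.4 -1.4  0.4] op 0.004 gf 0.0
```

>>> step_arm --moves '[{"tx": -0.04,"ty": 0,"tz": 0.3,"ax": 0,"ay": 0,"az": 0},{"tx": 0,"ty": 0,"tz": 0.2,"ax": 0,"ay": 0,"az": 0},{"tx": 0,"ty": 0,"tz": 0.08,"ax": 0,"ay": 0,"az": 0},{"tx": 0,"ty": 0,"tz": 0.06,"ax": 0,"ay": 0,"az": 0},{"tx": 0,"ty": 0,"tz": 0,"ax": 0,"ay": 0,"az": 0}]'

```text
clock: 26.9
eef_pos: [515.2, -235.5, 43.2]
tcp_rot: [-3.141, 0.0, 2.945]
contact_force: [-1.4, 0.0, 3.5]
opening: -0.002
grasp_force: 1.8
```

>>> step_arm --moves '[{"tx": 0,"ty": 0,"tz": 0.04,"ax": 0,"ay": 0,"az": 0},{"tx": 0,"ty": 0,"tz": 0,"ax": 0,"ay": 0,"az": 0}]'

```text
clock: 27.15
eef_pos: [515.2, -235.5, 42.2]
tcp_rot: [-3.141, 0.0, 2.944]
contact_force: [-1.0, -1.4, 4.9]
opening: -0.001
grasp_force: 2.1
```

>>> step_arm --moves '[{"tx": 0,"ty": 0,"tz": 0.06,"ax": 0,"ay": 0,"az": 0},{"tx": 0,"ty": 0,"tz": 0,"ax": 0,"ay": 0,"az": 0}]'

```text
clock: 27.4
eef_pos: [515.2, -235.5, 41.0]
tcp_rot: [-3.142, 0.0, 2.944]
contact_force: [-2.2, -0.7, 11.0]
opening: 0.001
grasp_force: 5.0
```

>>> step_arm --moves '[{"tx": 0,"ty": 0,"tz": 0.05,"ax": 0,"ay": 0,"az": 0},{"tx": 0,"ty": 0,"tz": 0,"ax": 0,"ay": 0,"az": 0}]'

```text
clock: 27.65
eef_pos: [515.2, -235.5, 40.8]
tcp_rot: [-3.141, 0.0, 2.945]
contact_force: [-6.8, 1.1, 23.0]
opening: -0.004
grasp_force: 11.7
```

>>> step_arm --moves '[{"tx": 0,"ty": 0,"tz": -0.8,"ax": 0,"ay": 0,"az": 0},{"tx": 0,"ty": 0,"tz": -1,"ax": 0,"ay": 0,"az": 0},{"tx": 0,"ty": 0,"tz": -1,"ax": 0,"ay": 0,"az": 0},{"tx": 0,"ty": 0,"tz": -1,"ax": 0,"ay": 0,"az": 0},{"tx": 0,"ty": 0,"tz": -1,"ax": 0,"ay": 0,"az": 0}]'

```text
clock: 28.28
eef_pos: [515.0, -235.3, 159.7]
tcp_rot: [3.141, -0.0, 2.944]
contact_force: [-0.0, 1.0, 0.2]
opening: -0.001
grasp_force: 0.0
```

>>> step_arm --moves '[{"tx": 0,"ty": 0,"tz": 0,"ax": 0,"ay": 0,"az": 0},{"tx": 0,"ty": 0,"tz": 0,"ax": 0,"ay": 0,"az": 0}]'

```text
clock: 28.52
eef_pos: [514.7, -235.2, 158.5]
tcp_rot: [3.141, -0.001, 2.944]
contact_force: [0.4, -1.0, -0.4]
opening: 0.001
grasp_force: 0.0
```

Both buttons went fully down and were released. One last numeric check of the brush from the top camera, then I sign off.

```bash
python3 - <<'E'
from h import *
I,p,d=snap("t10","top"); W=world(I,d)
m=((W[...,2]>50)&(W[...,2]<75)&(abs(W[...,0]-535)<90)&(abs(W[...,1]-427)<40)).astype(np.uint8)*255
c,a=rect(I,W,m,68,"brush"); parts("t11")
if abs(c[0]-536)<15 and abs(c[1]-427)<15 and abs(a+.195)<.12: print(workorder.sign_off())
E
```

```text
brush n 206 px [247. 232.] c [539.3 426.2] size [ 28.  117.3] long axis -0.21 depth z [56.3 63.7 69.5]
green 34 [371. 256.] [-50.6 -89.8  12.7]
blue 17 [377. 242.] [  6.4 -94.5  12.9]
the job is handed in; nothing more can be done
None
```

The job is done and handed in: all three scrap parts are in the tray, the brush is lengthwise on its mat with bristles down, and yellow then green were pressed fully and let go, finishing at about 28.6 s.

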